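Prop the winder guard and take out the full red spool

ROBOT

A 6-joint arm with a two-finger parallel gripper is mounted at the origin on a cart in front of the work surface, level with it; the furniture and walls round the work are solid. World frame = base frame: x ahead of the robot, y to its left, z up, the work surface at z = 0. Lengths are in m, angles in rad, forces in N, time in s.
With the tool pointing down it reaches from about 0.3 to 0.775 m from the base axis. Payload 14.6 kg.
Tool frame: the origin (TCP) lies at the centre of the arm's flange, where the gripper is bolted on; the fingertips stand 199 mm ahead of it and the grasp point (between the pads) lies 180 mm ahead of it; z points along the fingers, y is the line along which they close (so a half turn about z gives the same grasp; the last joint's range is limited). The gripper opens to 94 mm and grips with 3 to 60 N. Pads are 16 mm wide; open, the fingers measure 119 mm over their backs; the gripper's body (75 mm by 177 mm) begins 78 mm behind the grasp point.
Start: joints at [1.201, 0.3, 1.521, -0, 1.321, -0.067], TCP at [0.164, 0.525, 0.405] pointing down, gripper open.
Joint ranges: [-3.03, 3.03], [-0.79, 2.21], [0.23, 2.52], [-1.04, 4.18], [0, 3.07], [-2.55, 2.55]. Speed limits (rad/s): [2.22, 2.22, 2.57, 3.14, 3.14, 3.14].

INTERFACE

Orientations are given as [roll, pitch, yaw] about the fixed x, y, z axes, in that order (R = Rz(yaw) Ry(pitch) Rx(roll)).
In Python, from station import ctrl gives the robot as it stands. The module is installed in compiled form; this text tells all that it offers.
- The arm moves only by the tool servo_tool, never from a script. Its argument "motion" is a list of rows, each a list of 5 numbers: the closure, from 0 (fully open) to 1 (shut), then the shift along the world's x, y, z in cm, then the turn about the world's z in degrees. A call has 1 to 20 rows; each row is the pose to reach, as a shift and turn from the pose commanded when the call began; what a row does not reach only later rows make up. A row lasts 1/8 s, in which the tool goes at most 62.5 mm and 10.7 degrees, less where a joint would pass 70% of its speed; a pose out of reach is approached as far as the arm can. A call with a gripper value outside its range is refused whole. The fingers move at their own pace and stop on an object; "squeeze" is the grip in N (left out, the last holds). Time passes only in rows, so rows that repeat a pose let the fingers close. It gives the time, the measured TCP pose, the force, the opening and the grip force at its end, in the units of the state.
- ctrl.get_obs(): the state, without advancing time (a new reading comes with each control period).
- ctrl.camera(name): name is "side" or "top" or "wrist"; returns a dict with "image" (384x512x3 uint8, red, green, blue), "fx", "fy", "cx", "cy" (pixels), "dist" ([k1, k2, p1, p2, k3] as OpenCV has them; the pictures are not rectified), "camera_from_world" (4x4, takes a point from world to camera coordinates); the wrist camera has in their place "hand_eye" (4x4, takes a point from camera to tool coordinates, whose origin is the TCP and whose axes are the flange's). Camera axes: x right, y up, looking along -z (the intrinsics and any distortion apply to the point x, -y, -z); pixel columns grow to the right and rows downward; lengths in m; the calibration is good to about 2 mm. A picture is of the moment at which its call begins: read the wrist's pose just before it. There is no depth.
- ctrl.hand_in(): hands the job in; it is judged then, once.
The state is a dict: "time_s": time; "qpos": joint angles; "joint_vel": joint speeds; "tau": joint torques, N m; "ee_pos": TCP position; "eef_rot": TCP orientation; "force": force on the tool from outside, world axes, zero at the start; "moment": the same for the moment, N m; "grip_width": finger opening in m; "grip_force": force on a finger pad.
Only numpy, scipy, OpenCV 4.12 (cv2) and the standard library are available. Lean on these libraries where they do the work, as an engineer would, in place of code of your own. Each camera call takes 0.05 s, during which the arm holds its last target. There are 200 camera calls.

TASK

The red spool in the thread winder is wound full. Raise the winder's clear guard flap all the way, swing the prop stay up against its stop before the flap has sunk too far, and let or ease the flap down until it rests on the stay; then lift out the red spool and stand it upright in the middle of the green pad in the free bay of the wooden rack. Leave the guard resting on its stay, and do not shift the other spools, the dye bottle or the jar.

Things in the scene. Friction and masses are not known exactly. Their poses are not given: they have to be found in the camera images.
- winder: Green thread winder, fixed, 240 mm wide (y), x -80 to 148 mm. Origin on the bench under the well; -x front, +y left. Well floor 12 high; side walls (outer faces y +-120) to 98 mm; front sill to 38; solid motor box from x = 90 back, 95 high, knob on it to 104. Two winding plates, top 18 high, centres x = -35, y = +45 and -45: one spool upright on each (which is where varies).
- guard (a joint): Flap angle: 0 closed (level over the well); opens upward about guard_hinge to a stop at 1.52 rad. A damper (2.3 N m s/rad) makes it drag, 4 to 9 N at the handle, and when let go it sinks slowly shut: from the stop some 11 to 18 s down to the stay's height (it may be eased down by hand sooner). On the upright stay it rests at about 1.3.
- guard_hinge (a point): Middle of the flap's hinge line at the back of the well, 100 mm above the bench; its axes are the winder's, the hinge runs along its y.
- guard_handle (a point): Middle of the flap's handle: black round bar 10 mm thick, 80 mm long along the winder's y, 215 mm from the hinge, held 40 mm beyond the flap's free edge by a thin rod at each end. The flap is a clear sheet with yellow borders, 5 thick, 175 long, 320 mm wide (overhangs the left flank by 25, the right by 55). Axes turn with the flap.
- stay (a joint): Stay angle: 0 level, sticking out to the winder's right (-y); 1.57 upright; stop at 1.70, leaning slightly inward. Turns about stay_pivot (axis = winder's x) and stays where left (friction 0.04 N m). Against its stop its tip stands under the flap's right edge, provided the flap is above about 1.36 rad when it comes in; the flap then sinks on to it.
- stay_pivot (a point): Pivot of the prop stay, held by a dark steel bracket on the winder's right flank (bracket 28 mm wide, top at 98 mm), at x = 50, y = -176, z = 88 mm in the winder's frame.
- stay_grip (a point): Grip of the stay: a red round peg 12 mm thick that sticks out of the rod 80 mm forward (-x of the winder, parallel to the pivot's axis), 80 mm from the pivot; point on the peg's axis, 62 mm from the rod's axis. The rod is steel, 10 mm thick, 180 mm from pivot to tip, and lies along this frame's -y; it passes x = 50 of the winder.
- red_spool_centre (a point): The spool to take: red thread, pale flanges, upright, 52 mm across (grips as a plain 50 mm cylinder), 74 mm high. Point at its centre, 37 mm above its foot. About 80 g.
- black_spool_centre (a point): Spool of black thread with dark flanges, 52 mm across, 62 mm high, on the winder's other plate; stays. Point at its centre.
- tan_spool_centre (a point): Spool of tan thread, 52 mm across, 86 mm high, in a bay of the rack; stays. Point at its centre.
- white_spool_centre (a point): Spool with white flanges, 52 mm across, 62 mm high, in a bay of the rack; stays. Point at its centre.
- rack: Low wooden tray fixed on the bench, 92 mm (its x) by 252 mm (its y), walls 16 mm high and 4 mm thick, floor 4 mm high. Three bays in a row along its y, centres at y = -80, 0 and +80 mm (each about 80 x 84 mm). Origin at bench level under its centre.
- pad: Round green pad 54 mm across, 2 mm thick, in the one free bay (which one varies); origin at the centre of its underside, on the bay's floor. The spool's foot stands on its top, 6 mm above the bench.
- dye_bottle_centre (a point): Black-and-white dye bottle with a black spout, 42 mm across, 136 mm high, standing by the winder's left flank; stays. Point half-way up.
- jar_centre (a point): Clear jar with pink cap, 68 mm across, 86 mm high, standing beside the rack; stays. Point half-way up.
Things that resemble listed ones, but are neither listed nor needed, are in the scene too. What is shaped like the part that bears red_spool_centre but turquoise or yellow is not meant.

How it is judged:
On the way, in this order (a step that is already met when the one before it is completed fails the run):
1. The guard flap is raised nearly to its stop (above 1.4 rad) (value of joint guard above 1.4 rad), for 0.1 s.
2. The stay stands upright (above 1.58 rad) and the flap rests on it, let go by the robot (value of joint stay above 1.58 rad and value of joint guard between 1.15 and 1.42 rad and contact force between guard and stay above 0.05 N and contact force between each of the arm, the fingers and guard below 0.05 N and contact force between each of the arm, the fingers and stay below 0.05 N), for 0.3 s.
3. The red spool is lifted clear of the winder while the guard is propped (height (world z) of red_spool_centre above 0.12 m and value of joint stay above 1.58 rad and value of joint guard above 1.15 rad), for 0.1 s.
At the end, for the whole second after the job is handed in: Flap resting on the upright stay (stay above 1.58 rad, flap 1.15 to 1.42), untouched; red spool upright, still and released on the green pad, within 12 mm of its centre; other spools, dye bottle and jar within 20 mm of their starts (all of step 2 and horizontal distance between red_spool_centre and pad below 0.012 m and angle between red_spool_centre's own z axis and vertical below 0.08 rad and height (world z) of red_spool_centre below 0.048 m and linear speed of red_spool below 0.02 m/s and contact force between the fingers and red_spool below 0.05 N and distance of each of black_spool_centre, tan_spool_centre, white_spool_centre, dye_bottle_centre, jar_centre from where it was at the start of the episode below 0.02 m).
It fails at once if The black spool was moved by more than 30 mm or tipped over (distance of black_spool_centre from where it was at the start of the episode above 0.03 m or angle between black_spool_centre's own z axis and vertical above 0.5 rad).
It fails at once if The tan spool was moved by more than 30 mm or tipped over (distance of tan_spool_centre from where it was at the start of the episode above 0.03 m or angle between tan_spool_centre's own z axis and vertical above 0.5 rad).
It fails at once if The white spool was moved by more than 30 mm or tipped over (distance of white_spool_centre from where it was at the start of the episode above 0.03 m or angle between white_spool_centre's own z axis and vertical above 0.5 rad).
It fails at once if The dye bottle was moved by more than 30 mm or tipped over (distance of dye_bottle_centre from where it was at the start of the episode above 0.03 m or angle between dye_bottle_centre's own z axis and vertical above 0.5 rad).
It fails at once if The jar was moved by more than 30 mm or tipped over (distance of jar_centre from where it was at the start of the episode above 0.03 m or angle between jar_centre's own z axis and vertical above 0.5 rad).
It also fails if it takes over 72 s, if anything falls off the work surface, if the arm or the gripper's body presses on something with over 40 N, if the wrist force passes 120 N, or if a joint passes its speed limit or range.

## Working session

There is one attempt and no reset: what is moved stays moved. The work goes in short steps, Python scripts to look and compute and a tool call to move; the robot and the scene stay as the last step left them, time stands still between calls to the robot, and variables do not carry over. Pictures are saved under pics/ and viewed, at most 14 in all, crops included, and the job is handed in when it is done.

Besides the shell and the picture viewer there is one more tool, called after "Emit:" in YAML: its name, and indented under it one key for each argument. servo_tool: Moves the arm, as the interface text tells. Its arguments: {"type":"object","properties":{"motion":{"type":"array","items":{"type":"array","items":{"type":"number"}}},"squeeze":{"type":"number"}},"required":["motion"]}

```bash
mkdir -p pics; cat > h.py <<'E'
import numpy as np,cv2
from station import ctrl
def ray(c,u,v):
    K=np.array([[c['fx'],0,c['cx']],[0,c['fy'],c['cy']],[0,0,1]])
    p=cv2.undistortPoints(np.array([[[u,v]]],float),K,np.array(c['dist'],float))[0,0]
    M=np.linalg.inv(np.array(c['camera_from_world']))
    return M[:3,3],M[:3,:3]@np.array([p[0],-p[1],-1])
def onz(c,u,v,z):
    o,d=ray(c,u,v);return o+d*(z-o[2])/d[2]
def proj(c,P):
    M=np.array(c['camera_from_world']);q=M[:3,:3]@np.array(P)+M[:3,3]
    K=np.array([[c['fx'],0,c['cx']],[0,c['fy'],c['cy']],[0,0,1]])
    return cv2.projectPoints(np.array([[q[0],-q[1],-q[2]]]),np.zeros(3),np.zeros(3),K,np.array(c['dist'],float))[0].ravel()
def tri(*rs):
    A=0;b=0
    for o,d in rs:
        d=d/np.linalg.norm(d);P=np.eye(3)-np.outer(d,d);A=A+P;b=b+P@o
    return np.linalg.solve(A,b)
E
python3 - <<'E'
from h import *
import pickle
o=ctrl.get_obs();print(o)
d={n:ctrl.camera(n) for n in('side','top')}
pickle.dump(d,open('c0.pkl','wb'))
for n in d:
    cv2.imwrite(f'pics/{n}0.png',cv2.resize(d[n]['image'][...,::-1],(800,600),interpolation=cv2.INTER_CUBIC))
    print(n,np.linalg.inv(d[n]['camera_from_world'])[:3].round(3).tolist())
E
```

```text
{'time_s': 0.0, 'qpos': array([ 1.20137194e+00,  3.00470908e-01,  1.52160900e+00,  7.57300824e-06,
        1.32070565e+00, -6.66115370e-02]), 'joint_vel': array([ 0.00016443,  0.00028072,  0.00033013, -0.00013803, -0.00099742,
        0.00120995]), 'tau': array([ 1.21761304e-04, -5.31815600e+01, -3.52730441e+01,  7.07505690e-02,
        2.44396337e-02, -5.34458502e-05]), 'ee_pos': array([0.16400757, 0.52493646, 0.40407449]), 'eef_rot': array([-3.14040288e+00, -8.67216906e-05,  2.83877787e+00]), 'force': array([-0.3726011 , -0.44146384, -0.86849284]), 'moment': array([-0.00104119, -0.0114073 , -0.02732012]), 'grip_force': 0.0, 'grip_width': 0.09378334726081104}
side [[-0.815, 0.242, -0.526, -0.403], [-0.579, -0.348, 0.737, 1.389], [-0.004, 0.906, 0.424, 0.854]]
top [[0.007, 0.994, -0.108, 0.369], [-1.0, 0.004, -0.021, 0.064], [-0.021, 0.109, 0.994, 1.412]]
```

View pics/top0.png

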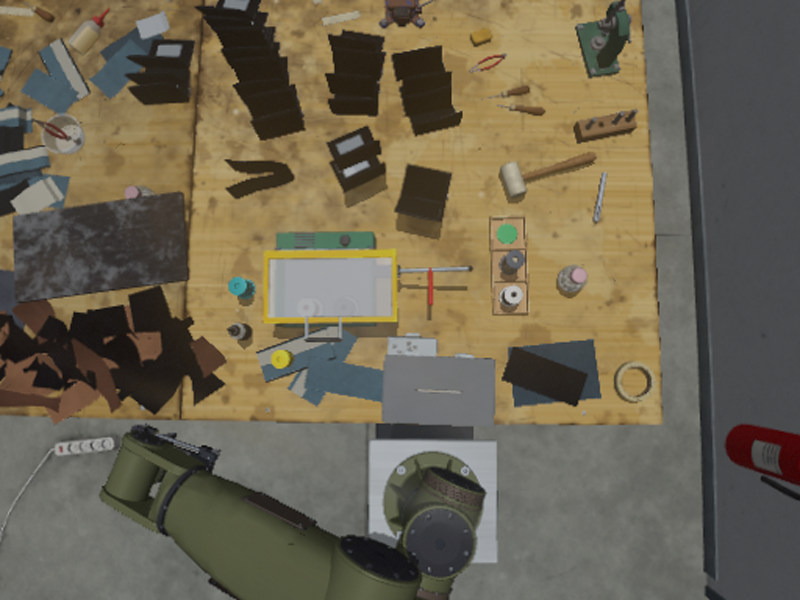

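View pics/side0.png

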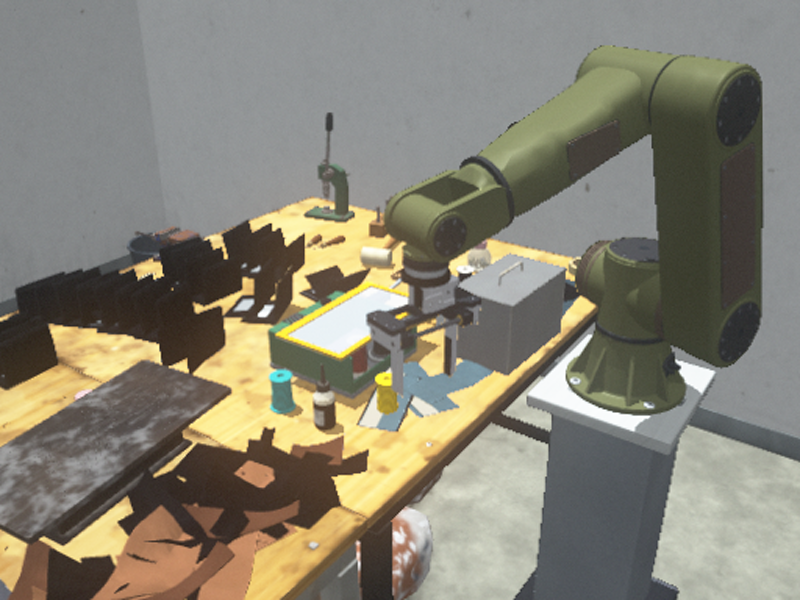

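The top view (800 px scale) shows:
- **Winder:** closed flap with yellow border at (265–397, 250–325) and handle at (323,337). Two spools are under it, at (308,308) and (345,308).
- **Stay:** rod at (400–470,268), red peg at (430,287).
- **Rack:** at (508,265), with the pad in the far bay at (507,233).
- **Other items:** jar at (572,280), dye bottle at (238,332).
- **Obstacle:** a tall grey box at (440,390).

The turquoise spool (238,286) and yellow spool (281,358) are decoys. I'll measure next.

```bash
python3 - <<'E'
from h import *
import pickle
d=pickle.load(open('c0.pkl','rb'));c=d['top'];s=d['side']
hsv=cv2.cvtColor(c['image'],cv2.COLOR_RGB2HSV)
m=cv2.inRange(hsv,(22,170,120),(34,255,255));m[:, :160]=0;m[:,265:]=0;m[:150]=0;m[215:]=0
n,l,st,ce=cv2.connectedComponentsWithStats(m);k=1+np.argmax(st[1:,4]);
pts=np.argwhere(l==k)[:,::-1].astype(np.int32)
r=cv2.minAreaRect(pts);b=cv2.boxPoints(r);
ap=cv2.approxPolyDP(cv2.convexHull(pts),4,True).reshape(-1,2);print('ap',ap.tolist())
W=np.array([onz(c,*p,.1025)[:2] for p in ap]);print('flap',W.round(4).tolist())
def blob(lo,hi,box,z,nm,mn=8):
    m=cv2.inRange(hsv,lo,hi);M=np.zeros_like(m);x0,y0,x1,y1=box;M[y0:y1,x0:x1]=m[y0:y1,x0:x1]
    p=np.argwhere(M)[:,::-1].astype(np.float32)
    if len(p)<mn: print(nm,'none');return
    r=cv2.minAreaRect(p);print(nm,len(p),p.mean(0),r,onz(c,*r[0],z).round(4),[onz(c,*q,z)[:2].round(3).tolist() for q in cv2.boxPoints(r)])
blob((45,120,60),(80,255,255),(310,140,340,165),.006,'pad')
blob((0,150,100),(6,255,255),(262,165,290,200),.088,'peg')
print('box top?',onz(c,385*.64,357*.64,.15),onz(c,495*.64,357*.64,.15))
# crops
a=cv2.resize(c['image'][140:225,160:360,::-1],(800,340),interpolation=cv2.INTER_CUBIC)
e=cv2.resize(s['image'][165:265,165:325,::-1],(416,260),interpolation=cv2.INTER_CUBIC)
g=cv2.resize(s['image'][140:240,260:380,::-1],(312,260),interpolation=cv2.INTER_CUBIC)
im=np.zeros((600,800,3),np.uint8);im[:340]=a;im[340:,:416]=e;im[340:,430:742]=g
cv2.imwrite('pics/crop1.png',im)
E
```

```text
ap [[253, 204], [169, 206], [169, 162], [252, 160]]
flap [[0.4468, 0.0913], [0.4374, 0.4044], [0.6037, 0.4099], [0.6119, 0.0961]]
pad none
peg 60 [275.08334 183.68333] ((275.0, 183.0), (22.0, 2.0), 90.0) [0.5271 0.0094 0.088 ] [[0.569, 0.013], [0.569, 0.006], [0.486, 0.006], [0.486, 0.013]]
box top? [0.35697956 0.11311278 0.15      ] [ 0.35839027 -0.13583383  0.15      ]
```

View pics/crop1.png

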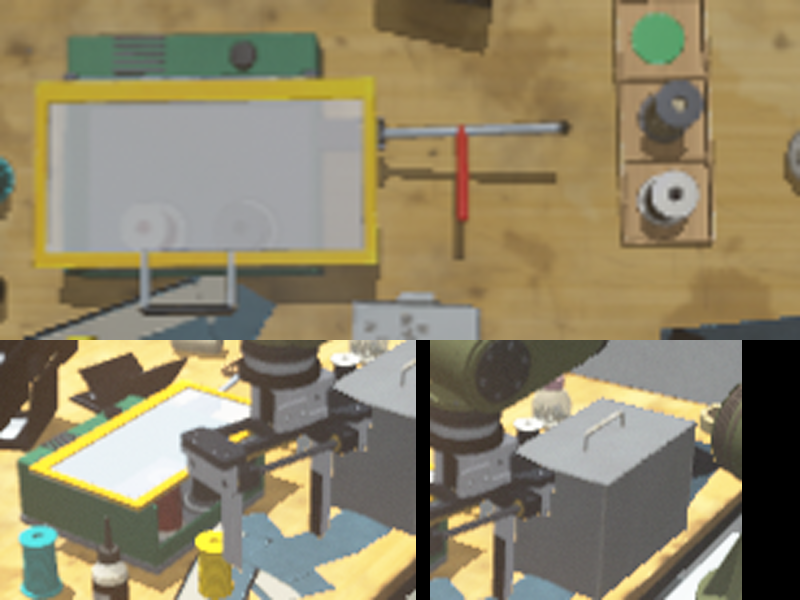

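The crop confirms the target. Red thread shows through the winder's open front on the left (+y) plate, at crop (172,505), and the black spool is beside it at (200,490). The turquoise spool (38,570) and yellow spool (212,560) stand on the bench outside the winder, so they are decoys. The pad in the far bay is at crop (658,38).

```bash
python3 - <<'E'
from h import *
import pickle
d=pickle.load(open('c0.pkl','rb'));c=d['top'];s=d['side']
f=lambda x,y:(x/4+160-.4,y/4+140-.4)
for n,p,z in [('handle',(188,309),.1),('hl',(137,309),.1),('hr',(238,309),.1),('pegtip',(462,220),.088),('pegroot',(461,132),.088),('rodtip',(568,127),.088),('rodbr',(385,133),.088),('pad',(658,38),.006),('redtop',(145,226),.092),('blacktop',(240,226),.080),('whitetop',(675,195),.066),('midtop',(678,103),.09),('rack NW',(612,-5),.016),('rack SE',(712,244),.016),('rackSW',(623,244),.016)]:
    print(n,onz(c,*f(*p),z).round(4))
g=lambda x,y:(260+(x-430)/2.6-.3,140+(y-340)/2.6-.3)
print('box far-left top',tri(ray(c,385*.64-.4,357*.64-.4),ray(s,*g(518,457))))
print('box far-right',tri(ray(c,495*.64-.4,358*.64-.4),ray(s,*g(612,400))))
print('box near',onz(c,495*.64,424*.64,.2),onz(c,384*.64,425*.64,.2))
E
```

```text
handle [0.3982 0.263  0.1   ]
hl [0.3979 0.3106 0.1   ]
hr [0.3986 0.2166 0.1   ]
pegtip [0.4833 0.009  0.088 ]
pegroot [0.5666 0.0099 0.088 ]
rodtip [ 0.5717 -0.0909  0.088 ]
rodbr [0.5654 0.0816 0.088 ]
pad [ 0.6755 -0.1922  0.006 ]
redtop [0.4758 0.3064 0.092 ]
blacktop [0.4773 0.2183 0.08  ]
whitetop [ 0.51  -0.195  0.066]
midtop [ 0.5948 -0.1947  0.09  ]
rack NW [ 0.7172 -0.1449  0.016 ]
rack SE [ 0.4669 -0.2404  0.016 ]
rackSW [ 0.4665 -0.1526  0.016 ]
box far-left top [0.35414334 0.11122882 0.1692104 ]
box far-right [ 0.35002581 -0.13597481  0.16645697]
box near [ 0.21535501 -0.12660778  0.2       ] [0.21155876 0.11213352 0.2       ]
```

Emit:
servo_tool:
  motion:
    - [0.64, 4, -5, 0, -10]
    - [0.64, 8, -10, 0, -20]
    - [0.64, 12, -14, 0, -30]
    - [0.64, 16, -18, 0, -40]
    - [0.64, 20, -22, 0, -50]
    - [0.64, 23.4, -26.2, 0, -60]
    - [0.64, 23.4, -26.2, 0, -71]
    - [0.64, 23.4, -26.2, -3, -71]
    - [0.64, 23.4, -26.2, -3, -71]
  squeeze: 50

```text
time_s: 1.23
ee_pos: [0.3978, 0.2628, 0.3731]
eef_rot: [-3.138, 0.002, 1.6]
force: [-0.1, -0.4, 0.2]
grip_width: 0.0337
grip_force: 0.0
```

```bash
cat >> h.py <<'E'
from scipy.spatial.transform import Rotation as R
def wrist():
    o=ctrl.get_obs();c=ctrl.camera('wrist')
    T=np.eye(4);T[:3,:3]=R.from_euler('xyz',o['eef_rot']).as_matrix();T[:3,3]=o['ee_pos']
    c['camera_from_world']=np.linalg.inv(T@np.array(c['hand_eye']));return o,c
E
python3 - <<'E'
from h import *
import pickle
o,c=wrist();print(o['time_s'],o['ee_pos'],o['eef_rot'],o['qpos'],o['grip_width'])
pickle.dump(c,open('w1.pkl','wb'))
cv2.imwrite('pics/w1.png',c['image'][...,::-1])
for p in [(.398,.263,.1),(.398,.303,.1),(.398,.223,.1)]:print(proj(c,p))
E
```

```text
1.225 [0.39783723 0.26276069 0.37310213] [-3.13819897e+00  1.78016129e-03  1.59969829e+00] [ 5.06864450e-01  1.67583198e-01  1.76074130e+00 -2.09596329e-05
  1.21710035e+00  4.77972809e-01] 0.033664544810774286
[258.6383945  201.45200542]
[260.12259241 154.61899299]
[257.27082221 244.46725339]
```

View pics/w1.png

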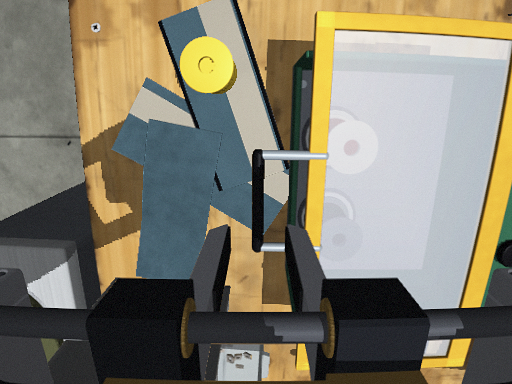

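The wrist view shows the handle bar at u≈259, v 155–247, matching the prediction. The pale-flanged red spool is at (350,148) and the dark one at (340,235). I'll descend and grip.

Emit:
servo_tool:
  motion:
    - [0.64, 0, 0, -4, 0]
    - [0.64, 0, 0, -8, 0]
    - [0.64, 0, 0, -9.5, 0]
    - [0.64, 0, 0, -9.5, 0]
    - [1, 0, 0, -9.5, 0]
    - [1, 0, 0, -9.5, 0]
    - [1, 0, 0, -9.5, 0]
    - [1, 0, 0, -9.5, 0]

```text
time_s: 2.28
ee_pos: [0.3974, 0.2631, 0.2803]
eef_rot: [-3.14, -0.0, 1.6]
force: [-11.7, -0.9, 10.5]
grip_width: 0.0085
grip_force: 50.0
```

Emit:
servo_tool:
  motion:
    - [1, 0.04, 0, 1.29, 0]
    - [1, 0.15, 0, 2.57, 0]
    - [1, 0.35, 0.01, 3.85, 0]
    - [1, 0.62, 0.02, 5.11, 0]
    - [1, 0.96, 0.03, 6.35, 0]
    - [1, 1.38, 0.04, 7.57, 0]
    - [1, 1.87, 0.06, 8.77, 0]
    - [1, 2.43, 0.07, 9.93, 0]
    - [1, 3.06, 0.09, 11.05, 0]
    - [1, 3.76, 0.11, 12.14, 0]
    - [1, 4.52, 0.14, 13.18, 0]
    - [1, 5.34, 0.16, 14.18, 0]
    - [1, 6.22, 0.19, 15.12, 0]
    - [1, 7.15, 0.21, 16.01, 0]
    - [1, 8.14, 0.24, 16.84, 0]
    - [1, 9.17, 0.28, 17.61, 0]
    - [1, 10.25, 0.31, 18.32, 0]
    - [1, 11.37, 0.34, 18.96, 0]
    - [1, 12.52, 0.38, 19.54, 0]
    - [1, 13.71, 0.41, 20.04, 0]

```text
time_s: 4.78
ee_pos: [0.5355, 0.2662, 0.4806]
eef_rot: [-3.139, 0.003, 1.599]
force: [-6.1, -11.3, -6.7]
grip_width: 0.0089
grip_force: 50.0
```

Emit:
servo_tool:
  motion:
    - [1, 1.21, 0.03, 0.43, 0]
    - [1, 2.45, 0.07, 0.79, 0]
    - [1, 3.71, 0.11, 1.07, 0]
    - [1, 4.99, 0.15, 1.28, 0]
    - [1, 6.27, 0.19, 1.41, 0]
    - [1, 6.7, 0.2, 1.43, 0]
    - [1, 6.9, 0.2, 1.44, 0]
    - [1, 6.9, 0.2, 1.44, 0]
    - [1, 6.9, 0.2, 1.44, 0]

```text
time_s: 5.9
ee_pos: [0.6044, 0.2675, 0.4962]
eef_rot: [3.141, 0.003, 1.598]
force: [-2.3, -14.7, 1.6]
grip_width: 0.0089
grip_force: 49.9
```

Emit:
servo_tool:
  motion:
    - [1, 0.4, 0, 0, 0]
    - [1, 0.4, 0, 0, 0]
    - [0.5, 0.2, 0, 0, 0]
    - [0.4, 0, 0, 0, 0]
    - [0.4, 0, 0, 2, 0]
    - [0.4, 0, 0, 4.5, 0]
    - [0.4, -2, -2, 4.5, 10]
    - [0.4, -4, -6, 4.5, 20]
    - [0.4, -6, -11, 4.5, 30]
    - [0.4, -8, -16, 3, 40]
    - [0.4, -10, -21, 0, 50]
    - [0.4, -10, -25.8, -4, 60]
    - [0.4, -10, -25.8, -8, 70]
    - [0.4, -10, -25.8, -11, 80]
    - [0.4, -10, -25.8, -13, 90]
    - [0.4, -10, -25.8, -13, 90]

```text
time_s: 7.9
ee_pos: [0.5041, 0.0112, 0.364]
eef_rot: [3.141, -0.001, -3.114]
force: [-0.4, -0.1, 0.4]
grip_width: 0.056
grip_force: 0.0
```

```bash
python3 - <<'E'
from h import *
o,c=wrist();print(o['time_s'],o['ee_pos'],o['eef_rot'],o['grip_width'])
t=ctrl.camera('top')
cv2.imwrite('pics/w2.png',np.hstack([cv2.resize(c['image'],(400,300)),t['image'][90:240,150:350].repeat(2,0).repeat(2,1)])[...,::-1])
for p in [(.483,.0095,.088),(.505,.0095,.088),(.56,.0095,.088)]:print(proj(c,p))
h=cv2.cvtColor(c['image'],cv2.COLOR_RGB2HSV);m=cv2.inRange(h,(0,150,60),(8,255,255))|cv2.inRange(h,(172,150,60),(180,255,255))
p=np.argwhere(m)[:,::-1].astype(np.float32);r=cv2.minAreaRect(p);print(r,[onz(c,*q,.088).round(4) for q in cv2.boxPoints(r)])
E
```

```text
7.9 [0.50413486 0.0111831  0.36398141] [ 3.14130512e+00 -1.39487194e-03 -3.11363246e+00] 0.05599676261076405
[256.27224378 178.0153521 ]
[255.57535858 202.97402977]
[253.97338346 260.53416064]
((257.0, 228.5), (101.0, 14.0), 90.0) [array([0.4831, 0.0042, 0.088 ]), array([0.4828, 0.016 , 0.088 ]), array([0.5789, 0.0193, 0.088 ]), array([0.5792, 0.0063, 0.088 ])]
```

View pics/w2.png

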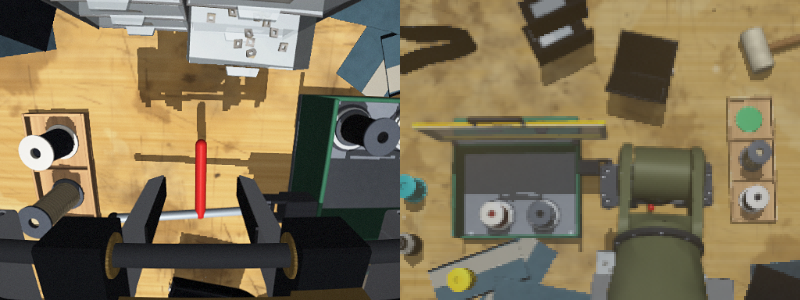

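The peg is centred between the fingers (left panel ~(200,170)) and the flap is up with both spools exposed (top panel). I'll grip the peg and swing the stay.

Emit:
servo_tool:
  motion:
    - [0.4, 0, -0.1, -5, 0]
    - [0.4, 0, -0.1, -9.6, 0]
    - [0.4, 0, -0.1, -9.6, 0]
    - [1, 0, -0.1, -9.6, 0]
    - [1, 0, -0.1, -9.6, 0]
    - [1, 0, -0.1, -9.6, 0]
    - [1, 0, -0.1, -9.6, 0]
    - [1, 0, 0.02, -8.25, 0]
    - [1, -0.01, 0.36, -6.93, 0]
    - [1, -0.03, 0.92, -5.69, 0]
    - [1, -0.05, 1.68, -4.57, 0]
    - [1, -0.08, 2.62, -3.59, 0]
    - [1, -0.11, 3.71, -2.78, 0]
    - [1, -0.15, 4.93, -2.17, 0]
    - [1, -0.19, 6.23, -1.78, 0]
    - [1, -0.23, 7.57, -1.61, 0]
    - [1, -0.27, 8.93, -1.67, 0]
    - [1, -0.28, 9.2, -1.7, 0]
    - [1, -0.28, 9.2, -1.7, 0]
    - [1, -0.28, 9.2, -1.7, 0]
  squeeze: 25

```text
time_s: 10.5
ee_pos: [0.5018, 0.1021, 0.3492]
eef_rot: [-3.138, 0.004, -3.113]
force: [2.5, -19.7, 9.9]
grip_width: 0.0114
grip_force: 25.0
```

Emit:
servo_tool:
  motion:
    - [1, 0, -0.2, 0, 0]
    - [0.5, 0, -0.2, 0, 0]
    - [0.4, 0, -0.2, 0, 0]
    - [0.4, 0, -0.2, 0, 0]
    - [0.4, -0.5, -0.2, 3, 0]
    - [0.4, -2, -0.2, 6, 0]
    - [0.4, -3, 0, 8, 0]
    - [0.4, -3, 0, 8, 0]

```text
time_s: 11.5
ee_pos: [0.471, 0.1033, 0.4285]
eef_rot: [3.141, 0.003, -3.112]
force: [0.6, -1.1, -0.5]
grip_width: 0.0565
grip_force: 0.0
```

```bash
python3 - <<'E'
from h import *
o,c=wrist();print(o['time_s'],o['ee_pos'],o['eef_rot'],o['force'],o['grip_width'])
t=ctrl.camera('side');q=ctrl.camera('top')
a=cv2.resize(t['image'][110:260,150:350],(800,600),interpolation=cv2.INTER_CUBIC)
im=np.vstack([np.hstack([cv2.resize(c['image'],(400,300)),q['image'][90:240,150:350].repeat(2,0).repeat(2,1)]),np.hstack([cv2.resize(a,(400,300)),np.zeros((300,400,3),np.uint8)])])
cv2.imwrite('pics/w3.png',im[...,::-1])
E
```

```text
11.5 [0.47101588 0.10330801 0.42854801] [ 3.14119787e+00  2.50898765e-03 -3.11230369e+00] [ 0.56616571 -1.09300722 -0.45075529] 0.05653220873390599
```

View pics/w3.png

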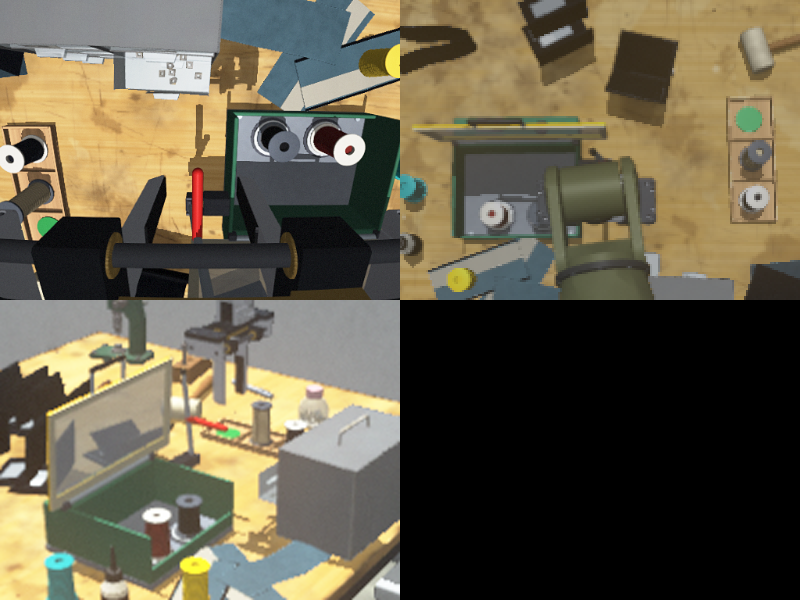

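The stay is up under the flap's underside, visible in the side panel at (188,400), and the flap is still high. The red spool is confirmed on the left plate: wrist panel (348,150), top panel (493,213). I'll move above it while the flap sinks, then measure.

Emit:
servo_tool:
  motion:
    - [0.3, 0, 5, 0, 0]
    - [0.3, 0, 10, 0, 0]
    - [0.3, 0.2, 15, 0, 0]
    - [0.3, 0.4, 20.3, -2, 0]
    - [0.3, 0.4, 20.3, -5, 0]
    - [0.3, 0.4, 20.3, -5, 0]
    - [0.3, 0.4, 20.3, -5, 0]

```text
time_s: 12.52
ee_pos: [0.4757, 0.3057, 0.3781]
eef_rot: [3.141, 0.0, -3.113]
force: [0.3, -0.3, -0.0]
grip_width: 0.0658
grip_force: 0.0
```

```bash
python3 - <<'E'
from h import *
o,c=wrist();print(o['time_s'],o['ee_pos'],o['eef_rot'],o['grip_width'])
h=cv2.cvtColor(c['image'],cv2.COLOR_RGB2HSV)
x,y=proj(c,(.475,.306,.092));print(x,y)
m=cv2.inRange(h,(0,0,170),(180,70,255));M=np.zeros_like(m);X,Y=int(x),int(y);M[Y-50:Y+50,X-50:X+50]=m[Y-50:Y+50,X-50:X+50]
n,l,st,ce=cv2.connectedComponentsWithStats(M);k=1+np.argmax(st[1:,4]);cs,_=cv2.findContours((l==k).astype(np.uint8),0,2);(u,v),r=cv2.minEnclosingCircle(cs[0])
print(u,v,r,st[k],onz(c,u,v,.092), np.linalg.norm(onz(c,u+r,v,.092)-onz(c,u-r,v,.092)))
s=ctrl.camera('side')
hs=cv2.cvtColor(s['image'],cv2.COLOR_RGB2HSV)
a=cv2.resize(s['image'][110:260,150:350],(400,300),interpolation=cv2.INTER_CUBIC)
cv2.imwrite('pics/w4.png',np.hstack([cv2.resize(c['image'],(400,300)),a])[...,::-1])
E
```

```text
12.525 [0.47568357 0.30572693 0.3781125 ] [ 3.14141453e+00  3.53528398e-04 -3.11346649e+00] 0.06583179557306208
257.91398895383793 197.4038120732142
256.5 179.5 59.21580505371094 [ 207  147  100   74 4863] [0.45869623 0.3042921  0.092     ] 0.1038846226116138
```

View pics/w4.png

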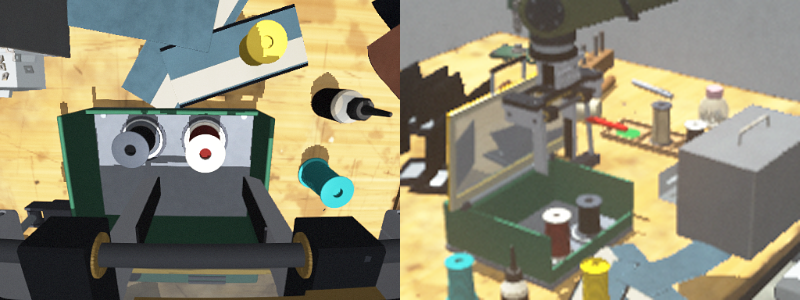

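The red spool's top is centred at wrist panel (205,154), about 4 mm further +y than estimated. The black spool at (130,150) keeps clear of the fingers. I'll descend and grip.

Emit:
servo_tool:
  motion:
    - [0.28, 0, 0.4, -4, 0]
    - [0.28, 0, 0.4, -8, 0]
    - [0.28, 0, 0.4, -11, 0]
    - [0.28, 0, 0.4, -13, 0]
    - [0.28, 0, 0.4, -13, 0]
    - [0.5, 0, 0.4, -13, 0]
    - [0.6, 0, 0.4, -13, 0]
    - [0.6, 0, 0.4, -13, 0]
    - [0.6, 0, 0.4, -13, 0]
    - [0.6, 0, 0.4, -13, 0]
    - [0.6, 0, 0.4, -13, 0]
    - [0.6, 0, 0.4, -13, 0]
    - [0.6, 0, 0.4, -13, 0]
    - [0.6, 0, 0.4, -13, 0]
    - [0.6, 0, 0.4, -13, 0]
    - [0.6, 0, 0.4, -13, 0]
    - [0.6, 0, 0.4, -13, 0]
    - [0.6, 0, 0.4, -13, 0]
    - [0.6, 0, 0.4, -13, 0]
    - [0.6, 0, 0.4, -13, 0]
  squeeze: 20

```text
time_s: 15.12
ee_pos: [0.4755, 0.3102, 0.2486]
eef_rot: [3.141, 0.002, -3.113]
force: [-0.7, -0.8, 6.6]
grip_width: 0.0498
grip_force: 20.0
```

```bash
cat > fl.py <<'E'
from h import *
import sys
s=ctrl.camera('side');h=cv2.cvtColor(s['image'],cv2.COLOR_RGB2HSV)
cv2.imwrite(f'/tmp/s_{sys.argv[1]}.png',s['image'])
# flap left edge free corner at y=+145 in winder, r=.175
ew=np.array([-.03,1,0]);H=np.array([.613,.2695,.1])
for a in (1.3,1.36,1.42,1.48,1.52):
    print(a,proj(s,H+.145*ew+.175*np.array([-np.cos(a),-.03*np.cos(a),np.sin(a)])).round(1),end=' ')
m=cv2.inRange(h,(20,110,80),(36,255,255))[110:215,165:240]
p=np.argwhere(m);print('\ntopleft pts',[(int(x)+165,int(y)+110) for y,x in p[:3]],'t',ctrl.get_obs()['time_s'])
for v in (145,150,155,160):
    r=np.where(m[v-110])[0];print(v,(r[:1]+165).tolist(),end=' ')
print()
E
python3 fl.py a
```

```text
1.3 [183.  172.8] 1.36 [180.4 171.3] 1.42 [177.8 170. ] 1.48 [175.3 168.9] 1.52 [173.6 168.3] 
topleft pts [(204, 127), (206, 128), (207, 128)] t 15.175
145 [202] 150 [199] 155 [198] 160 [187]
```

Gripped at 49.8 mm. I'll wait for the flap to settle on the stay.

Emit:
servo_tool:
  motion:
    - [0.6, 0, 0, 0, 0]
    - [0.6, 0, 0, 0, 0]
    - [0.6, 0, 0, 0, 0]
    - [0.6, 0, 0, 0, 0]
    - [0.6, 0, 0, 0, 0]
    - [0.6, 0, 0, 0, 0]
    - [0.6, 0, 0, 0, 0]
    - [0.6, 0, 0, 0, 0]
    - [0.6, 0, 0, 0, 0]
    - [0.6, 0, 0, 0, 0]
    - [0.6, 0, 0, 0, 0]
    - [0.6, 0, 0, 0, 0]
    - [0.6, 0, 0, 0, 0]
    - [0.6, 0, 0, 0, 0]
    - [0.6, 0, 0, 0, 0]
    - [0.6, 0, 0, 0, 0]
    - [0.6, 0, 0, 0, 0]
    - [0.6, 0, 0, 0, 0]
    - [0.6, 0, 0, 0, 0]
    - [0.6, 0, 0, 0, 0]

```text
time_s: 17.68
ee_pos: [0.4755, 0.3102, 0.2486]
eef_rot: [3.141, 0.002, -3.113]
force: [-1.6, -0.0, 6.6]
grip_width: 0.0498
grip_force: 20.0
```

Emit:
servo_tool:
  motion:
    - [0.6, 0, 0, 0, 0]
    - [0.6, 0, 0, 0, 0]
    - [0.6, 0, 0, 0, 0]
    - [0.6, 0, 0, 0, 0]
    - [0.6, 0, 0, 0, 0]
    - [0.6, 0, 0, 0, 0]
    - [0.6, 0, 0, 0, 0]
    - [0.6, 0, 0, 0, 0]
    - [0.6, 0, 0, 0, 0]
    - [0.6, 0, 0, 0, 0]
    - [0.6, 0, 0, 0, 0]
    - [0.6, 0, 0, 0, 0]
    - [0.6, 0, 0, 0, 0]
    - [0.6, 0, 0, 0, 0]
    - [0.6, 0, 0, 0, 0]
    - [0.6, 0, 0, 0, 0]
    - [0.6, 0, 0, 0, 0]
    - [0.6, 0, 0, 0, 0]
    - [0.6, 0, 0, 0, 0]
    - [0.6, 0, 0, 0, 0]

```text
time_s: 20.18
ee_pos: [0.4755, 0.3102, 0.2486]
eef_rot: [3.141, 0.002, -3.113]
force: [-1.6, 0.1, 7.3]
grip_width: 0.0498
grip_force: 20.0
```

```bash
python3 fl.py b
```

```text
1.3 [183.  172.8] 1.36 [180.4 171.3] 1.42 [177.8 170. ] 1.48 [175.3 168.9] 1.52 [173.6 168.3] 
topleft pts [(204, 127), (206, 128), (207, 128)] t 20.225
145 [208] 150 [195] 155 [202] 160 [192]
```

Emit:
servo_tool:
  motion:
    - [0.6, 0, 0, 0, 0]
    - [0.6, 0, 0, 0, 0]
    - [0.6, 0, 0, 0, 0]
    - [0.6, 0, 0, 0, 0]
    - [0.6, 0, 0, 0, 0]
    - [0.6, 0, 0, 0, 0]
    - [0.6, 0, 0, 0, 0]
    - [0.6, 0, 0, 0, 0]
    - [0.6, 0, 0, 0, 0]
    - [0.6, 0, 0, 0, 0]
    - [0.6, 0, 0, 0, 0]
    - [0.6, 0, 0, 0, 0]
    - [0.6, 0, 0, 0, 0]
    - [0.6, 0, 0, 0, 0]
    - [0.6, 0, 0, 0, 0]
    - [0.6, 0, 0, 0, 0]
    - [0.6, 0, 0, 0, 0]
    - [0.6, 0, 0, 0, 0]
    - [0.6, 0, 0, 0, 0]
    - [0.6, 0, 0, 0, 0]

```text
time_s: 22.72
ee_pos: [0.4755, 0.3102, 0.2486]
eef_rot: [3.141, 0.002, -3.113]
force: [-0.6, -0.5, 6.1]
grip_width: 0.0493
grip_force: 20.0
```

Emit:
servo_tool:
  motion:
    - [0.6, 0, 0, 0, 0]
    - [0.6, 0, 0, 0, 0]
    - [0.6, 0, 0, 0, 0]
    - [0.6, 0, 0, 0, 0]
    - [0.6, 0, 0, 0, 0]
    - [0.6, 0, 0, 0, 0]
    - [0.6, 0, 0, 0, 0]
    - [0.6, 0, 0, 0, 0]
    - [0.6, 0, 0, 0, 0]
    - [0.6, 0, 0, 0, 0]
    - [0.6, 0, 0, 0, 0]
    - [0.6, 0, 0, 0, 0]
    - [0.6, 0, 0, 0, 0]
    - [0.6, 0, 0, 0, 0]
    - [0.6, 0, 0, 0, 0]
    - [0.6, 0, 0, 0, 0]
    - [0.6, 0, 0, 0, 0]
    - [0.6, 0, 0, 0, 0]
    - [0.6, 0, 0, 0, 0]
    - [0.6, 0, 0, 0, 0]

```text
time_s: 25.22
ee_pos: [0.4755, 0.3102, 0.2486]
eef_rot: [3.141, 0.002, -3.113]
force: [-0.4, -1.6, 6.6]
grip_width: 0.0494
grip_force: 20.0
```

```bash
python3 fl.py c; python3 -c "
import cv2
a=[cv2.imread(f'/tmp/s_{k}.png')[110:220,150:250] for k in 'abc']
cv2.imwrite('pics/f.png',cv2.resize(cv2.hconcat(a)[...,::-1],(798,293),interpolation=2))"
```

```text
1.3 [183.  172.8] 1.36 [180.4 171.3] 1.42 [177.8 170. ] 1.48 [175.3 168.9] 1.52 [173.6 168.3] 
topleft pts [(197, 127), (204, 127), (206, 128)] t 25.275
145 [205] 150 [195] 155 [] 160 [195]
```

View pics/f.png

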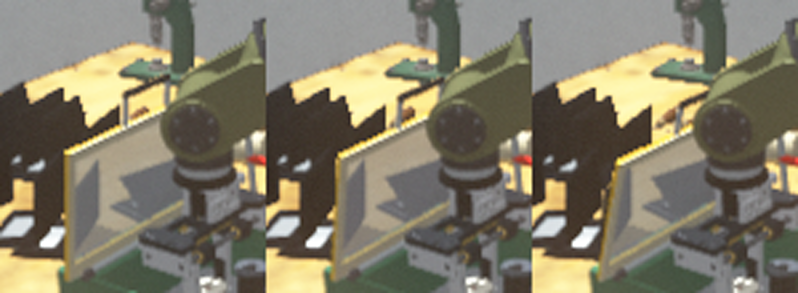

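The flap corner in the side view went from 174.8 to 176.7 to 182 px, about 1.49, 1.45 and 1.32 rad, so it is almost at the stay. I'll raise the spool a little and pull it forward, away from the handle, then wait for the rest.

Emit:
servo_tool:
  motion:
    - [0.6, 0, 0, 1, 0]
    - [0.6, -0.6, 0, 2, 0]
    - [0.6, -0.6, 0, 2, 0]
    - [0.6, -0.6, 0, 2, 0]
    - [0.6, -0.6, 0, 2, 0]
    - [0.6, -0.6, 0, 2, 0]
    - [0.6, -0.6, 0, 2, 0]
    - [0.6, -0.6, 0, 2, 0]
    - [0.6, -0.6, 0, 2, 0]
    - [0.6, -0.6, 0, 2, 0]
    - [0.6, -0.6, 0, 2, 0]
    - [0.6, -0.6, 0, 2, 0]
    - [0.6, -0.6, 0, 2, 0]
    - [0.6, -0.6, 0, 2, 0]
    - [0.6, -0.6, 0, 2, 0]
    - [0.6, -0.6, 0, 2, 0]

```text
time_s: 27.28
ee_pos: [0.4693, 0.3101, 0.2674]
eef_rot: [-3.142, -0.0, -3.113]
force: [0.7, -0.3, -2.2]
grip_width: 0.0497
grip_force: 20.0
```

```bash
python3 fl.py d
```

```text
1.3 [183.  172.8] 1.36 [180.4 171.3] 1.42 [177.8 170. ] 1.48 [175.3 168.9] 1.52 [173.6 168.3] 
topleft pts [(204, 127), (206, 128), (207, 128)] t 27.325
145 [204] 150 [195] 155 [212] 160 [195]
```

Emit:
servo_tool:
  motion:
    - [0.6, 0, 0, 0, 0]
    - [0.6, 0, 0, 0, 0]
    - [0.6, 0, 0, 0, 0]
    - [0.6, 0, 0, 0, 0]
    - [0.6, 0, 0, 0, 0]
    - [0.6, 0, 0, 0, 0]
    - [0.6, 0, 0, 0, 0]
    - [0.6, 0, 0, 0, 0]
    - [0.6, 0, 0, 0, 0]
    - [0.6, 0, 0, 0, 0]
    - [0.6, 0, 0, 0, 0]
    - [0.6, 0, 0, 0, 0]
    - [0.6, 0, 0, 0, 0]
    - [0.6, 0, 0, 0, 0]
    - [0.6, 0, 0, 0, 0]
    - [0.6, 0, 0, 0, 0]

```text
time_s: 29.32
ee_pos: [0.4693, 0.3101, 0.2674]
eef_rot: [-3.142, 0.0, -3.113]
force: [0.5, -0.4, -0.6]
grip_width: 0.0497
grip_force: 20.0
```

```bash
python3 fl.py e; python3 -c "
import cv2
a=[cv2.imread(f'/tmp/s_{k}.png')[110:220,150:250] for k in 'cde']
for k in (0,1): print(cv2.absdiff(a[k][:,:35],a[k+1][:,:35]).max(2).__gt__(25).sum())
cv2.imwrite('pics/f2.png',cv2.resize(cv2.hconcat(a)[...,::-1],(798,293),interpolation=2))"
```

```text
1.3 [183.  172.8] 1.36 [180.4 171.3] 1.42 [177.8 170. ] 1.48 [175.3 168.9] 1.52 [173.6 168.3] 
topleft pts [(197, 127), (204, 127), (194, 128)] t 29.375
145 [203] 150 [195] 155 [212] 160 [195] 
0
0
```

View pics/f2.png

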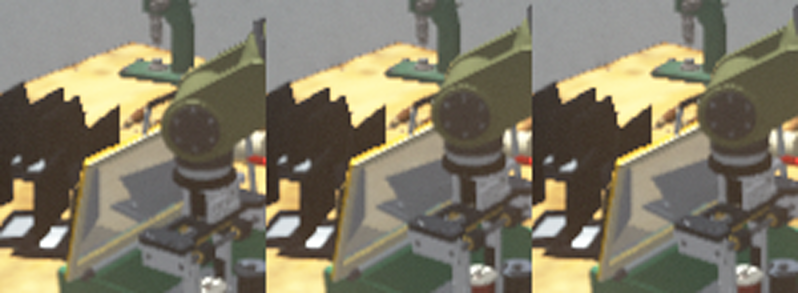

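The flap has not moved for 4 s (zero pixel change), so it is at rest on the stay. I'll lift clear and carry the spool round the front. Before that, I'll measure the pad precisely from the first top view.

Emit:
servo_tool:
  motion:
    - [0.6, -0.3, 0, 2, 0]
    - [0.6, -1, 0, 5, 0]
    - [0.6, -2, 0, 8, 0]
    - [0.6, -3.5, 0, 11, 0]
    - [0.6, -4, 0, 14, 0]
    - [0.6, -4, 0, 16, 0]
    - [0.6, -4, 0, 16, 0]

```text
time_s: 30.25
ee_pos: [0.4292, 0.3101, 0.4286]
eef_rot: [3.14, 0.002, -3.113]
force: [1.1, -0.6, -0.5]
grip_width: 0.0498
grip_force: 20.0
```

```bash
python3 - <<'E'
from h import *
import pickle
c0=pickle.load(open('c0.pkl','rb'))['top'];s=ctrl.camera('side')
for n,c,box in(('top',c0,(305,135,345,165)),('side',s,None)):
    h=cv2.cvtColor(c['image'],cv2.COLOR_RGB2HSV);m=cv2.inRange(h,(55,90,70),(85,255,255))
    if box is None:
        u,v=proj(c,(.6755,-.1922,.006)).astype(int);box=(u-25,v-15,u+25,v+15)
    x0,y0,x1,y1=box;p=np.argwhere(m[y0:y1,x0:x1])[:,::-1]+[x0,y0]
    q=p.mean(0);lo,hi=p.min(0),p.max(0);print(n,len(p),q,lo,hi,onz(c,*q,.006).round(4),onz(c,*((lo+hi)/2),.006).round(4))
# red spool in hand, side
    if n=='side':
        o=ctrl.get_obs();P=o['ee_pos']-[0,0,.1936];print(o['ee_pos'],proj(c,P+[0,0,.037]),proj(c,P-[0,0,.037]))
        cv2.imwrite('pics/s5.png',cv2.resize(c['image'][90:250,150:350,::-1],(750,600),interpolation=2))
E
```

```text
top 115 [324.25217391 149.29565217] [319 144] [330 155] [ 0.6747 -0.1928  0.006 ] [ 0.6739 -0.1938  0.006 ]
side 28 [264.89285714 176.35714286] [259 175] [269 178] [ 0.6755 -0.1992  0.006 ] [ 0.6778 -0.1958  0.006 ]
[0.42924338 0.31002205 0.42724599] [238.04589241 171.02210954] [238.49096608 192.80901214]
```

View pics/s5.png

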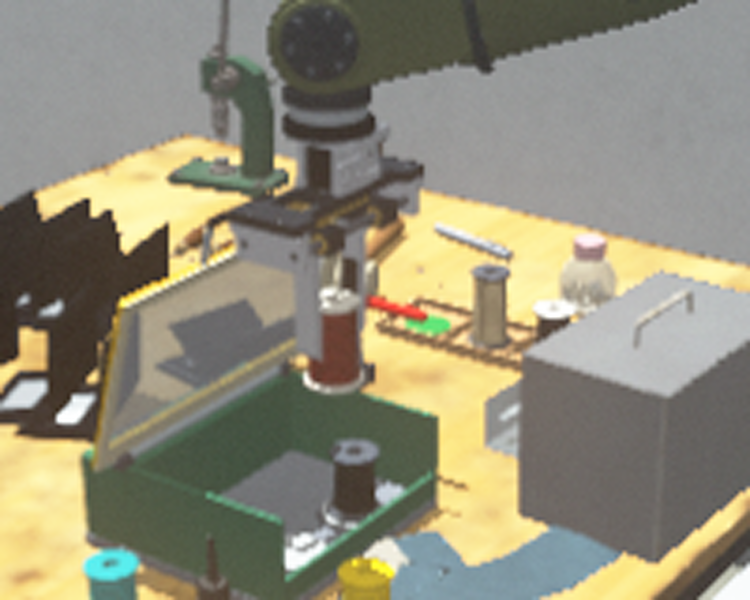

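The spool hangs upright in the grip at crop (335,340), and the flap still stands. I'll carry it to the pad at (0.675, −0.193).

Emit:
servo_tool:
  motion:
    - [0.6, 0, -5, 0, 0]
    - [0.6, 0, -10, 0, 0]
    - [0.6, 0, -15, 0, 0]
    - [0.6, 0, -20, 0, 0]
    - [0.6, 0, -25, 0, 0]
    - [0.6, 0, -30, 0, 0]
    - [0.6, 0, -35, 0, 0]
    - [0.6, 0, -40, 0, 0]
    - [0.6, 4, -44, 0, 0]
    - [0.6, 8, -48, 0, 0]
    - [0.6, 12, -50.3, 0, 0]
    - [0.6, 17, -50.3, 0, 0]
    - [0.6, 22, -50.3, 0, 0]
    - [0.6, 24.6, -50.3, 0, 0]
    - [0.6, 24.6, -50.3, -4, 0]
    - [0.6, 24.6, -50.3, -8, 0]
    - [0.6, 24.6, -50.3, -11, 0]
    - [0.6, 24.6, -50.3, -13, 0]
    - [0.6, 24.6, -50.3, -13, 0]
    - [0.6, 24.6, -50.3, -13, 0]

```text
time_s: 32.8
ee_pos: [0.6755, -0.193, 0.2987]
eef_rot: [-3.141, 0.002, -3.113]
force: [0.4, 0.2, -1.0]
grip_width: 0.0499
grip_force: 20.0
```

```bash
python3 - <<'E'
from h import *
o,c=wrist();print(o['time_s'],o['ee_pos'],o['eef_rot'],o['force'])
s=ctrl.camera('side')
P=np.array([.675,-.193,.006]);print(proj(c,P),[proj(c,P+[a,b,0]).round() for a,b in((.027,0),(-.027,0),(0,.027),(0,-.027))])
for n,k in(('w',c),('s',s)):
    h=cv2.cvtColor(k['image'],cv2.COLOR_RGB2HSV);m=cv2.inRange(h,(50,90,40),(85,255,255));u,v=proj(k,P).astype(int)
    w=60 if n=='w' else 25
    p=np.argwhere(m[max(v-w,0):v+w,u-w:u+w])[:,::-1]+[u-w,max(v-w,0)]
    if len(p):print(n,len(p),p.min(0),p.max(0),p.mean(0))
a=cv2.resize(s['image'][130:220,230:350],(400,300),interpolation=2)
cv2.imwrite('pics/w6.png',np.hstack([cv2.resize(c['image'],(400,300)),a])[...,::-1])
E
```

```text
32.8 [ 0.67549515 -0.19302211  0.29868074] [-3.14098723e+00  1.62787414e-03 -3.11280660e+00] [ 0.3755937   0.16973847 -1.0348204 ]
[257.87019064 195.13826443] [array([257., 223.]), array([259., 166.]), array([288., 196.]), array([228., 194.])]
w 940 [232 167] [290 200] [262.86382979 179.79468085]
s 27 [258 174] [269 200] [263.96296296 176.92592593]
```

View pics/w6.png

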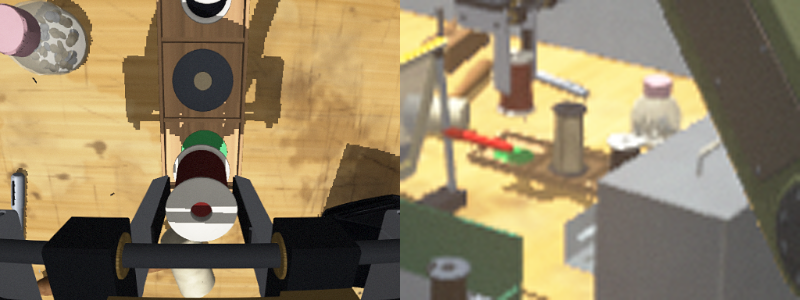

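The wrist view shows the pad about 2–3 mm further +y (u 232–290) and the spool squarely above it. I'll lower with a small correction.

Emit:
servo_tool:
  motion:
    - [0.6, 0, 0.2, -2, 0]
    - [0.6, 0, 0.2, -4, 0]
    - [0.6, 0, 0.2, -5, 0]
    - [0.6, 0, 0.2, -5.6, 0]
    - [0.6, 0, 0.2, -6, 0]
    - [0.6, 0, 0.2, -6.2, 0]
    - [0.6, 0, 0.2, -6.2, 0]
    - [0.6, 0, 0.2, -6.2, 0]

```text
time_s: 33.9
ee_pos: [0.6754, -0.191, 0.2367]
eef_rot: [-3.141, 0.001, -3.113]
force: [-3.5, 1.0, 4.9]
grip_width: 0.0495
grip_force: 20.0
```

Emit:
servo_tool:
  motion:
    - [0.4, 0, 0, 0, 0]
    - [0.25, 0, 0, 0, 0]
    - [0.25, 0, 0, 0, 0]
    - [0.25, 0, 0, 0, 0]
    - [0.25, 0, 0, 2, 0]
    - [0.25, 0, 0, 5, 0]
    - [0.25, 0, 0, 9, 0]
    - [0.25, -3, 0, 13, 0]
    - [0.25, -9, 0, 16, 0]
    - [0.25, -15, 0, 18, 0]
    - [0.25, -20, 0, 18, 0]
    - [0.25, -20, 0, 18, 0]
    - [0.25, -20, 0, 18, 0]
    - [0.25, -20, 0, 18, 0]

```text
time_s: 35.65
ee_pos: [0.4761, -0.1909, 0.4156]
eef_rot: [-3.141, 0.0, -3.112]
force: [1.3, -0.1, 0.0]
grip_width: 0.0701
grip_force: 0.0
```

```bash
python3 - <<'E'
from h import *
import pickle
o=ctrl.get_obs();print(o['time_s'],o['ee_pos'],o['force'],o['grip_width'])
s=ctrl.camera('side');t=ctrl.camera('top')
a=cv2.resize(s['image'][110:260,150:350],(400,300),interpolation=2);b=cv2.resize(t['image'][110:245,150:390],(400,300),interpolation=2)
cv2.imwrite('pics/e.png',np.hstack([a,b])[...,::-1])
print('expected red top',[proj(k,(.675,-.192,.080)) for k in (s,t)])
E
```

```text
35.65 [ 0.47611058 -0.19094049  0.41562329] [ 1.3047502  -0.09940606  0.02625163] 0.07009027343621975
expected red top [array([264.1195753 , 161.04843547]), array([327.49391039, 145.10321457])]
```

View pics/e.png

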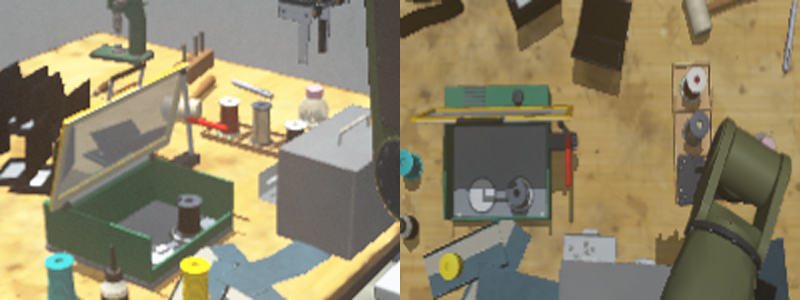

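The red spool stands in the free bay at side panel (229,115), with the flap propped. One numeric check of its centring before handing in.

```bash
python3 - <<'E'
from h import *
o,c=wrist();t=ctrl.camera('top')
for n,k,w in(('w',c,60),('t',t,12)):
    h=cv2.cvtColor(k['image'],cv2.COLOR_RGB2HSV);u,v=proj(k,(.675,-.192,.08)).astype(int);print(n,u,v)
    if not(0<u<512 and 0<v<384):continue
    y0,x0=max(v-w,0),max(u-w,0)
    m=cv2.inRange(h,(0,0,150),(180,60,255))[y0:v+w,x0:u+w]
    nn,l,st,ce=cv2.connectedComponentsWithStats(m)
    if nn<2:continue
    j=1+np.argmax(st[1:,4]);x,y=x0+st[j,0]+(st[j,2]-1)/2,y0+st[j,1]+(st[j,3]-1)/2
    print(st[j],x,y,onz(k,x,y,.08).round(4))
E
```

```text
w 251 340
[ 45  64  34  10 257] 252.5 348.5 [ 0.6868 -0.1909  0.08  ]
t 327 145
[  3   7  16  12 109] 325.5 145.5 [ 0.6734 -0.1843  0.08  ]
```

```bash
python3 -c "
from station import ctrl
print(ctrl.hand_in())"
```

```text
the job is handed in; nothing more can be done
None
```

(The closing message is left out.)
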